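# Sweep used bottle caps off the sorting board into the waste bin

### The arm

A 6-joint arm with a two-finger parallel gripper is mounted at the origin on the work surface. World frame = base frame: x ahead of the robot, y to its left, z up, the work surface at z = 0. Lengths are in m, angles in rad, forces in N, time in s.
With the tool pointing down it reaches from about 0.35 to 0.775 m from the base axis. Payload 7.3 kg.
Tool frame: the origin (TCP) lies at the very end of the fingers, on their centre line; the grasp point (between the pads) lies 19 mm behind it; x points along the fingers, y is the direction in which the jaws open and shut, and the axes are right-handed (so a half turn about x gives the same grasp; the last joint's range is limited). The gripper opens to 92 mm and grips with 3 to 60 N. Pads are 19 mm wide; open, the fingers measure 130 mm over their backs; the gripper's body (75 mm by 190 mm) begins 47 mm behind the grasp point.
Start: joints at [-1.441, 0.342, 1.524, -0, 1.275, -0.146], TCP at [0.143, -0.505, 0.227] pointing down, gripper open.
Joint ranges: [-2.53, 2.53], [-0.77, 2.02], [0.04, 2.7], [-1, 4.14], [0.28, 2.66], [-3.11, 3.11]. Speed limits (rad/s): [2.57, 2.57, 3.14, 3.14, 3.14, 3.14].

### API

Orientations are given as a rotation vector (axis times angle).
In Python, from cell import bot, read_camera gives the robot as it stands.
- The arm moves only by the tool drive_tool, never from a script. Its argument "targets" is a list of rows, each a list of 3 entries, a list of its own where there are three numbers: the turn, a rotation vector about the tool's x, y, z in rad, then the shift along the tool's x, y, z in m, then the opening, from -1 (shut) to 1 (fully open). In form: [[[ax, ay, az], [tx, ty, tz], fingers], ...]. A call has 1 to 20 rows; each row is the pose to reach, as a shift and turn from the pose commanded when the call began, along the tool's axes at that moment; what a row does not reach only later rows make up. A row lasts 1/8 s, in which the tool goes at most 62.5 mm and 10.7 degrees, less where a joint would pass 70% of its speed; a pose out of reach is approached as far as the arm can. A call with a gripper value outside its range is refused whole. The fingers move at their own pace and stop on an object; "force" is the grip in N (left out, the last holds). Time passes only in rows, so rows that repeat a pose let the fingers close. It gives the time, the measured TCP pose, the force and the opening at its end, in the units of the state.
- bot.get_obs(): the state, without advancing time (a new reading comes with each control period).
- read_camera(name): name is "side" or "top" or "wrist"; returns a dict with "image" (400x640x3 uint8, red, green, blue), "range_z" (400x640 float32, m along the optical axis (not along the pixel's ray), 0 where there is no reading), "fov_y" (degrees; the focal length in pixels is half the picture's height over the tangent of half this angle, whatever the lens; pixels are square), "cx", "cy" (the principal point, pixels), "k1" (the pictures are not rectified: a ray, as slopes to the right and down, at radius r is drawn at 1 + k1 r^2 times it, then the intrinsics apply), "pose" (4x4, takes a point from camera to world coordinates). Camera axes: x right, y up, looking along -z (the intrinsics and any distortion apply to the point x, -y, -z); pixel columns grow to the right and rows downward; lengths in m; the calibration is good to about 2 mm. A picture is of the moment at which its call begins.
- bot.finish_job(): hands the job in, once; it reports no verdict.
The state is a dict: "t": time; "joint_positions": joint angles; "joint_velocities": joint speeds; "joint_torque": joint torques, N m; "tcp_pos": TCP position; "eef_rot": TCP orientation; "wrist_force": force on the tool from outside, world axes, zero at the start; "moment": the same for the moment, N m; "width": opening from 0.0 (shut) to 1.0 (fully open).
Only numpy, scipy, OpenCV 4.12 (cv2) and the standard library are available. Lean on these libraries where they do the work, as an engineer would, in place of code of your own. Each camera call takes 0.05 s, during which the arm holds its last target. There are 200 camera calls.

### The job

Clear the used caps: push or sweep the three loose black screw caps across the white sorting board and over its open edge into the empty grey waste bin beside it. Only slide them: do not grip, squeeze or lift a cap. Leave the amber vial that stands on the board, and the bottle and carton on the bench, standing where they are.

Things in the scene. Friction and masses are not known exactly. Their poses are not given: they have to be found in the camera images.
- board: White sorting board fixed to the bench, a solid block 250 mm along its x, 220 mm along its y; its flat top is 60 mm above the bench. Origin: centre of its underside; z up. Steel rails 8 mm thick and 12 mm high run along y on top of its two x ends (inner faces at x = -117 and +117 mm). Its two y edges (at y = -110 and +110 mm) are open, without a rail. It is turned by up to 0.2 rad about the vertical.
- bin: Empty grey open-topped waste bin, fixed, 230 mm along its x, 110 mm along its y, 52 mm high (rim 8 mm lower than the board's top), walls and floor about 3 mm thick. Origin: centre of its underside; axes parallel to the board's. It stands against one of the board's two open y edges, its centre 167 mm from the board's centre, on either side (a 2 mm gap between them).
- rack: Black vial rack, fixed, 200 mm along x, 90 mm along y, 45 mm high, with eight clean metal-capped amber vials fixed in it (tops 75 mm above the bench). Origin: centre of its underside; axes parallel to the board's. It stands by the board's other open edge, centre 167 mm from the board's centre (12 mm gap between them).
- cap1_center (a point): Centre of a loose black plastic screw cap, a flat disc 32 mm in diameter (33 mm over its ribs), 14 mm high, 10 to 18 g, lying flat on the board (this point is 7 mm above the board's top). The three caps and the vial stand in four lanes along the board's y, one in each lane, about 52 mm apart in the board's x (at least 42 mm), in any order; each lies within 60 mm of the board's centre line in y, so a straight push along y meets nothing else.
- cap2_center (a point): Centre of a loose black plastic screw cap, a flat disc 32 mm in diameter (33 mm over its ribs), 14 mm high, 10 to 18 g, lying flat on the board (this point is 7 mm above the board's top). The three caps and the vial stand in four lanes along the board's y, one in each lane, about 52 mm apart in the board's x (at least 42 mm), in any order; each lies within 60 mm of the board's centre line in y, so a straight push along y meets nothing else.
- cap3_center (a point): Centre of a loose black plastic screw cap, a flat disc 32 mm in diameter (33 mm over its ribs), 14 mm high, 10 to 18 g, lying flat on the board (this point is 7 mm above the board's top). The three caps and the vial stand in four lanes along the board's y, one in each lane, about 52 mm apart in the board's x (at least 42 mm), in any order; each lies within 60 mm of the board's centre line in y, so a straight push along y meets nothing else.
- vial_center (a point): Centre of a loose amber vial with a metal cap, standing upright on the board in one of the four lanes: 23 mm in diameter, 40 mm high (this point is 20 mm above the board's top), 30 g; its z axis points up. Tips easily; leave alone.
- bottle: Loose squat jar standing on the bench to the robot's left, 52 mm in diameter, 85 mm high; origin at the centre of its underside. Leave alone.
- carton: Loose reagent carton standing on the bench to the robot's right, 60 x 80 x 90 mm high; origin at the centre of its underside. Leave alone.

How it is judged:
By the outcome, as a careful person would: the job done as asked, in the order asked, and still so for the second after the job is handed in, with the robot touching nothing.
It also fails if it takes over 51 s, if anything falls off the work surface, if the arm or the gripper's body presses on something with over 40 N, if the wrist force passes 120 N, or if a joint passes its speed limit or range.

## Working session

There is one attempt and no reset: what is moved stays moved. The work goes in short steps, Python scripts to look and compute and a tool call to move; the robot and the scene stay as the last step left them, time stands still between calls to the robot, and variables do not carry over. Pictures are saved under pics/ and viewed, about 8 in all and at most 12, crops included, and the job is handed in when it is done.

Besides the shell and the picture viewer there is one more tool, called after ">>>" as name(argument=value, ...), one argument or row to a line, values as JSON. drive_tool: Moves the arm, as the interface text tells. Its arguments: {"type":"object","properties":{"targets":{"type":"array","items":{"type":"array"}},"force":{"type":"number"}},"required":["targets"]}

```bash
mkdir -p pics; ls; cat > h.py <<'E'
import numpy as np,cv2
from cell import bot,read_camera
def K(c):
    f=200/np.tan(np.radians(c['fov_y'])/2); return f
def pts(c,uv,z):
    """cast pixels onto plane world z"""
    f=K(c); uv=np.asarray(uv,float).reshape(-1,2)
    d=(uv-[c['cx'],c['cy']])/f; s=d.copy()
    for _ in range(20): s=d/(1+c['k1']*(s**2).sum(1,keepdims=True))
    r=np.c_[s[:,0],-s[:,1],-np.ones(len(s))]@c['pose'][:3,:3].T
    o=c['pose'][:3,3]; return o+r*((z-o[2])/r[:,2])[:,None]
E
python3 - <<'E'
from h import *
import pickle
for n in("top","side"):
    c=read_camera(n); pickle.dump(c,open(n+'.pkl','wb')); cv2.imwrite(f'pics/{n}0.png',c['image'][...,::-1]); print(n,c['pose'].round(3),c['fov_y'],c['k1'])
print(bot.get_obs())
E
```

```text
pics
top [[ 0.026  0.989 -0.147  0.378]
 [-1.     0.027  0.006 -0.031]
 [ 0.01   0.147  0.989  1.082]
 [ 0.     0.     0.     1.   ]] 54.504773493373726 0.026294441908880733
side [[-0.94   0.246 -0.235  0.142]
 [-0.34  -0.701  0.627  0.963]
 [-0.01   0.669  0.743  1.253]
 [ 0.     0.     0.     1.   ]] 42.256069618828604 -0.08415303842916948
{'t': 0.1, 'joint_positions': array([-1.44100014e+00,  3.42649860e-01,  1.52490771e+00, -1.78416565e-05,
        1.27542398e+00, -1.45995783e-01]), 'joint_velocities': array([-0.00140786, -0.00182209, -0.00188054,  0.0003765 , -0.00021314,
       -0.00081711]), 'joint_torque': array([ 1.81027335e-03, -4.32004416e+01, -2.44694620e+01,  7.18646217e-02,
        5.26230584e-02, -3.73600074e-05]), 'tcp_pos': array([ 0.14293273, -0.50478883,  0.22612093]), 'eef_rot': array([ 2.07438903,  0.28933774, -2.07440121]), 'wrist_force': array([-0.25247969, -0.12362644,  0.43325124]), 'moment': array([-0.05569299, -0.02940351, -0.00178796]), 'width': 1.001317100103356}
```

View pics/top0.png

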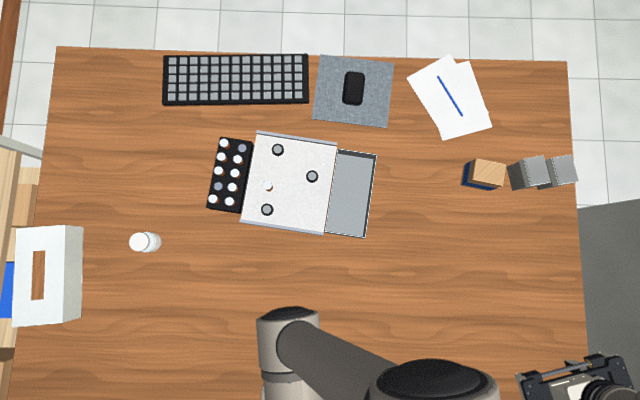

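View pics/side0.png

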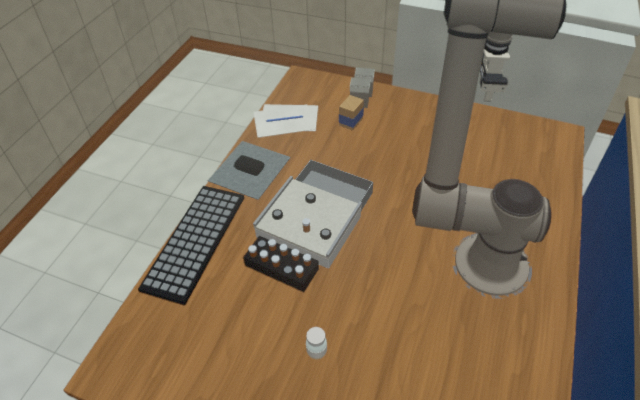

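The top view shows the board centred near (290,183), with the bin on its right (world −y) and the rack on its left. The caps are at about (278,149), (312,176) and (267,210), and the vial is near (268,187). The side view agrees.

```bash
python3 - <<'E'
from h import *
import pickle
ims={n:pickle.load(open(n+'.pkl','rb')) for n in("top","side")}
c=ims['top']; im=c['image']; hsv=cv2.cvtColor(im,cv2.COLOR_RGB2HSV)
m=((hsv[...,2]>195)&(hsv[...,1]<35)).astype(np.uint8); m[:, :235]=0;m[:,345:]=0;m[:120]=0;m[245:]=0
m=cv2.morphologyEx(m,cv2.MORPH_CLOSE,np.ones((5,5)))
cs=max(cv2.findContours(m,0,2)[0],key=cv2.contourArea)
w=pts(c,cs.reshape(-1,2),.06)[:,:2].astype(np.float32)
r=cv2.minAreaRect(w);print('board',r)
def caps(c,box,z):
    x0,y0,x1,y1=box; g=cv2.cvtColor(c['image'],cv2.COLOR_RGB2GRAY)[y0:y1,x0:x1]
    n,l,s,ce=cv2.connectedComponentsWithStats((g<150).astype(np.uint8))
    for i in range(1,n):
        if s[i,4]>12: print((ce[i]+[x0,y0]).round(1),s[i], pts(c,ce[i]+[x0,y0],z)[0].round(4))
print('top');caps(c,(252,138,330,222),.070)
print('side');caps(ims['side'],(265,188,345,240),.070)
# rack/bin box
g=cv2.resize(im[120:250,195:385],None,fx=4,fy=4,interpolation=2);cv2.imwrite('pics/crop.png',g[...,::-1])
E
```

```text
board ((0.5544760823249817, 0.040609121322631836), (0.23835837841033936, 0.2515951097011566), 82.3089828491211)
top
[306.9 140.9] [33  0 45  7 54] [0.665  0.0055 0.07  ]
[323.1 138.5] [62  0 16  3 28] [ 0.6728 -0.0376  0.07  ]
[252.4 147.6] [ 0  3  2 16 25] [0.6422 0.1506 0.07  ]
[277.7 149.9] [20  6 12 12 75] [0.638  0.0829 0.07  ]
[311.7 176.3] [54 32 12 13 73] [ 0.5687 -0.01    0.07  ]
[270.  188.6] [15 48  6  5 13] [0.5327 0.0987 0.07  ]
[266.6 209.6] [ 9 66 13 12 76] [0.4771 0.105  0.07  ]
side
[271.4 196.6] [  0   0  21  27 278] [0.6819 0.0241 0.07  ]
[335.5 190.8] [ 54   0  26  10 135] [ 0.5035 -0.0641  0.07  ]
[310.1 197.9] [40  5 11 11 98] [ 0.5673 -0.0107  0.07  ]
[277.  214.2] [  7  21  11  11 103] [0.6373 0.0833 0.07  ]
[306.  227.6] [38 35  7 10 60] [0.5362 0.1022 0.07  ]
[325.2 233.6] [ 55  40  12  12 111] [0.4758 0.1043 0.07  ]
[341.8 235.2] [72 40  8 12 53] [0.4289 0.0938 0.07  ]
[271.7 236.3] [ 0 43 20  9 94] [0.6181 0.1652 0.07  ]
```

View pics/crop.png

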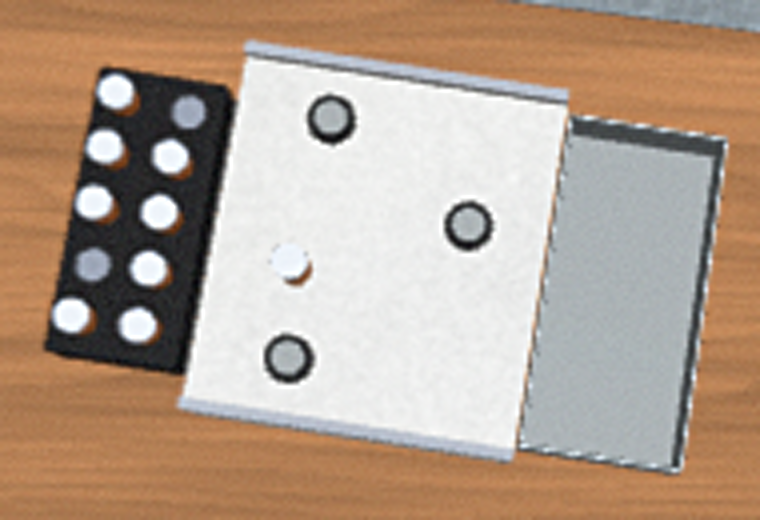

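```bash
python3 - <<'E'
from h import *
import pickle
from scipy.spatial.transform import Rotation as R
c=pickle.load(open('top.pkl','rb'))
P=lambda u,v,z:pts(c,[[195+u/4-.4,120+v/4-.4]],z)[0,:2]
# right open edge at top surface, left open edge, rail ends
e1,e2=P(567,104,.06),P(516,452,.06); l1,l2=P(245,58,.06),P(183,400,.06)
for a,b in((e1,e2),(l1,l2)): print('edge',a,b,np.linalg.norm(a-b),np.arctan2((a-b)[1],(a-b)[0]))
r0,r1=P(183,408,.072),P(513,460,.072);print('rail',np.linalg.norm(r0-r1),np.arctan2(*(r0-r1)[[1,0]])-np.pi/2)
yaw=np.mean([np.arctan2((a-b)[1],(a-b)[0]) for a,b in((e1,e2),(l1,l2))])
ctr=(e1+e2+l1+l2)/4; B=np.array([[np.cos(yaw),-np.sin(yaw)],[np.sin(yaw),np.cos(yaw)]])
print('board',ctr,yaw)
caps=dict(A=(.6377,.0831),B=(.568,-.0103),C=(.4765,.1047),V=P(291,262,.10))
for k,v in caps.items(): print(k,v,'in board',((np.array(v)-ctr)@B).round(4))
o=bot.get_obs(); T=R.from_rotvec(o['eef_rot']); print(T.as_matrix().round(3))
for s in(1,-1):
    x=np.array([0,0,-1.]);y=s*np.r_[B[:,0],0];M=np.c_[x,y,np.cross(x,y)]
    print(s,'turn',(T.inv()*R.from_matrix(M)).as_rotvec())
E
```

```text
edge [ 0.65695643 -0.07410058] [ 0.42158434 -0.04546556] 0.2371075414020141 -0.12106356627929646
edge [0.68270193 0.14493751] [0.44988088 0.17378145] 0.23460096839898628 -0.12326081870022554
rail 0.21638213515352678 -0.12968489491634116
board [0.5527809  0.04978821] -0.122162192489761
A (0.6377, 0.0831) in board [0.0802 0.0434]
B (0.568, -0.0103) in board [ 0.0224 -0.0578]
C (0.4765, 0.1047) in board [-0.0824  0.0452]
V [0.53702373 0.10199317] in board [-0.022   0.0499]
[[-0.     0.272 -0.962]
 [ 0.001 -0.962 -0.272]
 [-1.    -0.001 -0.   ]]
1 turn [-1.17283676e+00 -9.70709918e-04  1.10647587e-03]
-1 turn [1.96875533e+00 1.23399461e-03 1.08258195e-03]
```

```bash
cat >> h.py <<'E'
from scipy.spatial.transform import Rotation as R
yaw=-.125; ctr=np.array([.5528,.0498])
Bm=np.array([[np.cos(yaw),-np.sin(yaw)],[np.sin(yaw),np.cos(yaw)]])
def where():
    o=bot.get_obs(); b=(o['tcp_pos'][:2]-ctr)@Bm
    print('t',o['t'],'board xy',b.round(4),'z',o['tcp_pos'][2].round(4),'w',o['width'],'F',o['wrist_force'].round(2),'q',o['joint_positions'].round(2)); return o
def rel(o,bx,by,z):
    M=np.c_[[0,0,-1],np.r_[Bm[:,0],0],np.cross([0,0,-1],np.r_[Bm[:,0],0])]
    T=R.from_rotvec(o['eef_rot']); p=np.r_[ctr+Bm@[bx,by],z]
    print('turn',(T.inv()*R.from_matrix(M)).as_rotvec().round(4),'shift',T.inv().apply(p-o['tcp_pos']).round(4))
E
python3 - <<'E'
from h import *
o=where(); rel(o,.080,.083,.20)
E
```

```text
t 0.1 board xy [-0.3375 -0.6014] z 0.2261 w 1.001317100103356 F [-0.25 -0.12  0.43] q [-1.44  0.34  1.52 -0.    1.28 -0.15]
turn [-1.17e+00 -1.00e-03  1.10e-03] shift [ 0.0269 -0.4672 -0.6514]
```

>>> drive_tool(
  targets=[
    [[-0.18,0,0],[0,-0.035,-0.05],-0.85],
    [[-0.36,0,0],[0,-0.07,-0.098],-0.85],
    [[-0.54,0,0],[0,-0.105,-0.146],-0.85],
    [[-0.72,0,0],[0,-0.14,-0.195],-0.85],
    [[-0.9,0,0],[0,-0.175,-0.244],-0.85],
    [[-1.05,0,0],[0,-0.21,-0.293],-0.85],
    [[-1.17,0,0],[0,-0.245,-0.342],-0.85],
    [[-1.17,0,0],[0.005,-0.28,-0.391],-0.85],
    [[-1.17,0,0],[0.01,-0.315,-0.44],-0.85],
    [[-1.17,0,0],[0.015,-0.35,-0.488],-0.85],
    [[-1.17,0,0],[0.02,-0.385,-0.537],-0.85],
    [[-1.17,0,0],[0.025,-0.42,-0.586],-0.85],
    [[-1.17,0,0],[0.027,-0.45,-0.628],-0.85],
    [[-1.17,0,0],[0.027,-0.467,-0.651],-0.85],
    [[-1.17,0,0],[0.027,-0.467,-0.651],-0.85],
    [[-1.17,0,0],[0.027,-0.467,-0.651],-0.85],
  ],
)

```text
t: 2.1
tcp_pos: [0.6416, 0.1209, 0.1991]
eef_rot: [1.3, 1.148, -1.302]
wrist_force: [0.3, 0.9, -1.2]
width: 0.072
```

```bash
python3 - <<'E'
from h import *
o=where(); rel(o,.080,.083,.065)
c=read_camera('wrist'); cv2.imwrite('pics/w1.png',c['image'][...,::-1]); print(c['pose'].round(3))
E
```

```text
t 2.1 board xy [0.0793 0.0816] z 0.1991 w 0.07247470575110736 F [ 0.3   0.94 -1.22] q [ 0.07  0.6   1.17 -0.    1.37  0.19]
turn [-0.0001  0.0007  0.0014] shift [ 0.1341  0.0009 -0.0015]
[[ 0.992  0.12   0.036  0.651]
 [-0.125  0.954  0.271  0.193]
 [-0.002 -0.274  0.962  0.357]
 [ 0.     0.     0.     1.   ]]
```

View pics/w1.png

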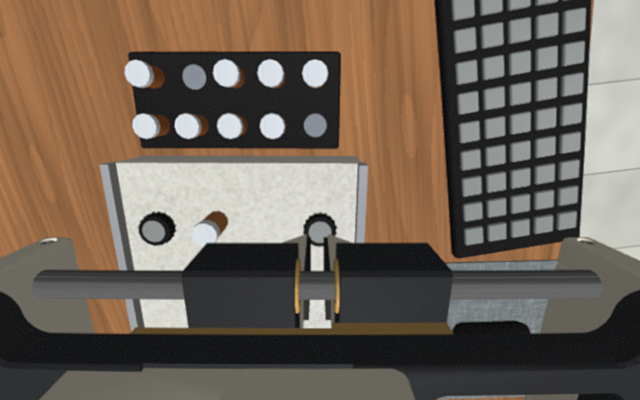

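The wrist view shows cap A at (320,229), cap C at (157,229) and the vial's cap at (205,232). I'll check these positions against the top camera.

```bash
python3 - <<'E'
from h import *
c=read_camera('wrist')
for n,u,v,z in(('A',320,229,.074),('C',157,229,.074),('V',205,233,.1)):
    p=pts(c,[[u,v]],z)[0]; print(n,p.round(4),((p[:2]-ctr)@Bm).round(4))
for u,v in((117,164),(358,161)): print('rail inner corner',((pts(c,[[u,v]],.06)[0][:2]-ctr)@Bm).round(4))
E
```

```text
A [0.6401 0.0863 0.074 ] [0.082  0.0471]
C [0.4819 0.1061 0.074 ] [-0.0774  0.047 ]
V [0.5392 0.1051 0.1   ] [-0.0204  0.0531]
rail inner corner [-0.1149  0.1088]
rail inner corner [0.1185 0.1113]
```

>>> drive_tool(
  targets=[
    [[0,0,0],[0.04,0.001,-0.004],-0.85],
    [[0,0,0],[0.08,0.001,-0.004],-0.85],
    [[0,0,0],[0.11,0.001,-0.004],-0.85],
    [[0,0,0],[0.134,0.001,-0.004],-0.85],
    [[0,0,0],[0.134,0.001,-0.004],-0.85],
  ],
)

```text
t: 2.82
tcp_pos: [0.6422, 0.1242, 0.0641]
eef_rot: [1.299, 1.149, -1.305]
wrist_force: [0.6, 0.0, -0.4]
width: 0.075
```

```bash
python3 - <<'E'
from h import *
o=where(); rel(o,.080,-.122,.065)
E
```

```text
t 2.825 board xy [0.0794 0.085 ] z 0.0641 w 0.07471673025203562 F [ 0.62  0.03 -0.36] q [ 0.07  0.73  1.33 -0.    1.09  0.2 ]
turn [-0.0012  0.001   0.004 ] shift [-0.0007  0.0008  0.207 ]
```

Free of contact. Now I'll push cap A towards the bin.

>>> drive_tool(
  targets=[
    [[0,0,0],[0,0.001,0.008],-0.85],
    [[0,0,0],[0,0.001,0.018],-0.85],
    [[0,0,0],[0,0.001,0.028],-0.85],
    [[0,0,0],[0,0.001,0.04],-0.85],
    [[0,0,0],[0,0.001,0.052],-0.85],
    [[0,0,0],[0,0.001,0.064],-0.85],
    [[0,0,0],[0,0.001,0.076],-0.85],
    [[0,0,0],[0,0.001,0.088],-0.85],
    [[0,0,0],[0,0.001,0.1],-0.85],
    [[0,0,0],[0,0.001,0.112],-0.85],
    [[0,0,0],[0,0.001,0.124],-0.85],
    [[0,0,0],[0,0.001,0.136],-0.85],
    [[0,0,0],[0,0.001,0.148],-0.85],
    [[0,0,0],[0,0.001,0.16],-0.85],
    [[0,0,0],[0,0.001,0.172],-0.85],
    [[0,0,0],[0,0.001,0.184],-0.85],
    [[0,0,0],[0,0.001,0.196],-0.85],
    [[0,0,0],[0,0.001,0.207],-0.85],
    [[0,0,0],[0,0.001,0.207],-0.85],
  ],
)

```text
t: 5.2
tcp_pos: [0.6188, -0.0812, 0.0657]
eef_rot: [1.301, 1.147, -1.302]
wrist_force: [1.6, 0.5, -0.4]
width: 0.076
```

>>> drive_tool(
  targets=[
    [[0,0,0],[-0.03,0,0],-0.85],
    [[0,0,0],[-0.07,0,0],-0.85],
    [[0,0,0],[-0.1,0,0],-0.85],
    [[0,0,0],[-0.1,0,0],-0.85],
  ],
)

```text
t: 5.7
tcp_pos: [0.6203, -0.0801, 0.1684]
eef_rot: [1.302, 1.143, -1.297]
wrist_force: [0.6, -0.2, -0.0]
width: 0.077
```

```bash
python3 - <<'E'
from h import *
o=where(); rel(o,.0225,-.017,.15)
c=read_camera('top'); g=cv2.resize(c['image'][120:250,195:385],None,fx=4,fy=4,interpolation=2);cv2.imwrite('pics/a.png',g[...,::-1])
E
```

```text
t 5.7 board xy [ 0.0832 -0.1205] z 0.1684 w 0.07651941215062955 F [ 0.57 -0.19 -0.01] q [-0.25  0.57  1.32  0.    1.25 -0.13]
turn [ 0.0005  0.0006 -0.0055] shift [ 0.018  -0.0607 -0.1035]
```

View pics/a.png

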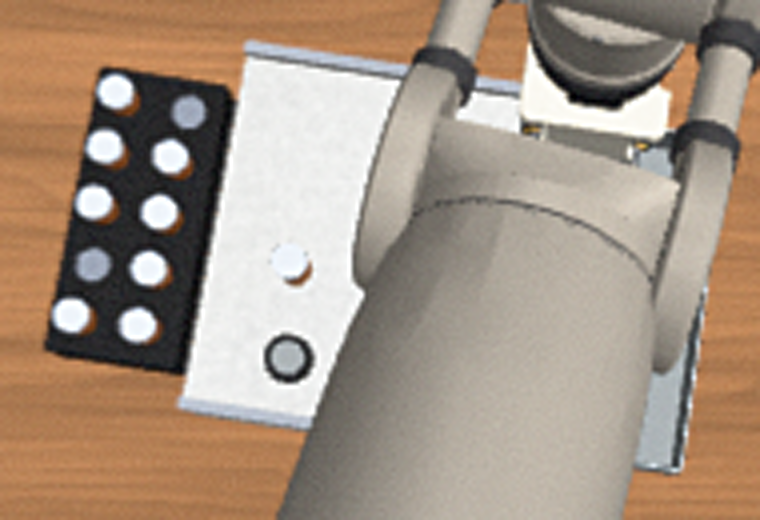

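The vial and cap C haven't moved, and cap A has left its lane; the arm hides the bin. Next is cap B.

>>> drive_tool(
  targets=[
    [[0,0,0],[0,-0.02,-0.035],-0.85],
    [[0,0,0],[0,-0.042,-0.072],-0.85],
    [[0,0,0],[0.018,-0.061,-0.104],-0.85],
    [[0,0,0],[0.018,-0.061,-0.104],-0.85],
    [[0,0,0],[0.05,-0.061,-0.104],-0.85],
    [[0,0,0],[0.08,-0.061,-0.104],-0.85],
    [[0,0,0],[0.103,-0.061,-0.104],-0.85],
    [[0,0,0],[0.103,-0.061,-0.104],-0.85],
  ],
)

```text
t: 6.75
tcp_pos: [0.571, 0.0299, 0.0614]
eef_rot: [1.3, 1.149, -1.303]
wrist_force: [0.1, 0.1, 1.0]
width: 0.075
```

```bash
python3 - <<'E'
from h import *
o=where(); rel(o,.0225,-.122,.065)
E
```

```text
t 6.75 board xy [ 0.0205 -0.0175] z 0.0614 w 0.07503921247738028 F [0.15 0.06 0.99] q [-0.08  0.6   1.59 -0.    0.95  0.04]
turn [-0.0005  0.0004  0.002 ] shift [-0.0036  0.002   0.1045]
```

>>> drive_tool(
  targets=[
    [[0,0,0],[-0.003,0.002,0],-0.85],
    [[0,0,0],[-0.003,0.002,0.008],-0.85],
    [[0,0,0],[-0.003,0.002,0.018],-0.85],
    [[0,0,0],[-0.003,0.002,0.028],-0.85],
    [[0,0,0],[-0.003,0.002,0.04],-0.85],
    [[0,0,0],[-0.003,0.002,0.052],-0.85],
    [[0,0,0],[-0.003,0.002,0.064],-0.85],
    [[0,0,0],[-0.003,0.002,0.076],-0.85],
    [[0,0,0],[-0.003,0.002,0.088],-0.85],
    [[0,0,0],[-0.003,0.002,0.098],-0.85],
    [[0,0,0],[-0.003,0.002,0.105],-0.85],
    [[0,0,0],[-0.003,0.002,0.105],-0.85],
  ],
)

```text
t: 8.25
tcp_pos: [0.5602, -0.0743, 0.0657]
eef_rot: [1.301, 1.147, -1.301]
wrist_force: [0.0, 0.7, 0.3]
width: 0.076
```

>>> drive_tool(
  targets=[
    [[0,0,0],[-0.03,0,0],-0.85],
    [[0,0,0],[-0.07,0,0],-0.85],
    [[0,0,0],[-0.1,0,0],-0.85],
    [[0,0,0],[-0.1,0,0],-0.85],
  ],
)

```text
t: 8.75
tcp_pos: [0.5616, -0.0738, 0.1682]
eef_rot: [1.302, 1.143, -1.297]
wrist_force: [-0.1, 0.5, -0.0]
width: 0.077
```

```bash
python3 - <<'E'
from h import *
o=where(); rel(o,-.081,.084,.165)
E
```

```text
t 8.75 board xy [ 0.0242 -0.1215] z 0.1682 w 0.0771965389219701 F [-0.14  0.53 -0.03] q [-0.27  0.47  1.5   0.    1.17 -0.14]
turn [ 0.0006  0.0007 -0.0053] shift [ 0.0025 -0.1051 -0.2056]
```

>>> drive_tool(
  targets=[
    [[0,0,0],[0,-0.02,-0.04],-0.85],
    [[0,0,0],[0,-0.042,-0.08],-0.85],
    [[0,0,0],[0,-0.063,-0.12],-0.85],
    [[0,0,0],[0,-0.084,-0.16],-0.85],
    [[0,0,0],[0,-0.105,-0.205],-0.85],
    [[0,0,0],[0,-0.105,-0.205],-0.85],
    [[0,0,0],[0,-0.105,-0.205],-0.85],
  ],
)

```text
t: 9.62
tcp_pos: [0.4814, 0.1425, 0.165]
eef_rot: [1.299, 1.148, -1.301]
wrist_force: [-0.4, -0.4, -0.7]
width: 0.076
```

```bash
python3 - <<'E'
from h import *
o=where(); rel(o,-.081,.084,.065)
c=read_camera('side'); g=cv2.resize(c['image'][150:270,230:390],None,fx=4,fy=4,interpolation=2);cv2.imwrite('pics/b.png',g[...,::-1])
E
```

```text
t 9.625 board xy [-0.0824  0.083 ] z 0.165 w 0.07599669095019217 F [-0.44 -0.37 -0.7 ] q [ 0.14  0.36  1.68 -0.    1.1   0.26]
turn [0.0009 0.0007 0.001 ] shift [ 0.1     0.0015 -0.001 ]
```

View pics/b.png

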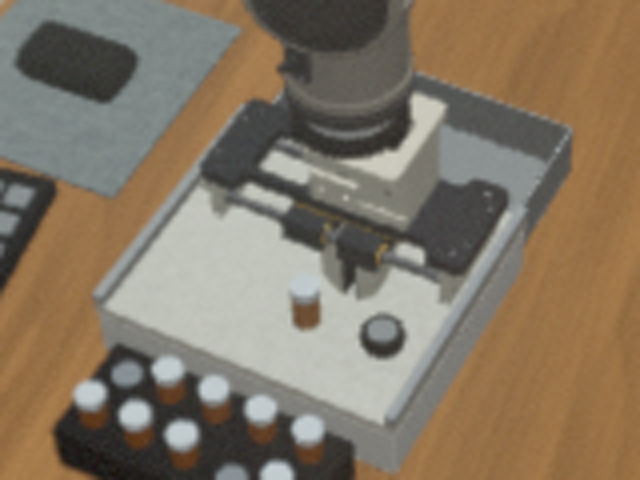

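The side view shows the vial standing at (305,303) and cap C at (382,335), with lanes A and B empty. I'll lower behind cap C and check before pushing.

>>> drive_tool(
  targets=[
    [[0,0,0],[0.03,0.001,-0.001],-0.85],
    [[0,0,0],[0.06,0.001,-0.001],-0.85],
    [[0,0,0],[0.085,0.001,-0.001],-0.85],
    [[0,0,0],[0.099,0.001,-0.001],-0.85],
    [[0,0,0],[0.099,0.001,-0.001],-0.85],
  ],
)

```text
t: 10.3
tcp_pos: [0.4825, 0.1427, 0.0659]
eef_rot: [1.3, 1.148, -1.303]
wrist_force: [-0.2, 0.1, 0.0]
width: 0.073
```

```bash
python3 - <<'E'
from h import *
o=where(); rel(o,-.081,-.122,.065)
E
```

```text
t 10.3 board xy [-0.0813  0.0834] z 0.0659 w 0.07272732119477553 F [-0.24  0.1   0.03] q [ 0.14  0.5   1.79 -0.    0.86  0.26]
turn [-0.0013  0.0006  0.0018] shift [0.0011 0.0006 0.2054]
```

>>> drive_tool(
  targets=[
    [[0,0,0],[0,0,0.008],-0.85],
    [[0,0,0],[0,0,0.018],-0.85],
    [[0,0,0],[0,0,0.028],-0.85],
    [[0,0,0],[0,0,0.04],-0.85],
    [[0,0,0],[0,0,0.052],-0.85],
    [[0,0,0],[0,0,0.064],-0.85],
    [[0,0,0],[0,0,0.076],-0.85],
    [[0,0,0],[0,0,0.088],-0.85],
    [[0,0,0],[0,0,0.1],-0.85],
    [[0,0,0],[0,0,0.112],-0.85],
    [[0,0,0],[0,0,0.124],-0.85],
    [[0,0,0],[0,0,0.136],-0.85],
    [[0,0,0],[0,0,0.148],-0.85],
    [[0,0,0],[0,0,0.16],-0.85],
    [[0,0,0],[0,0,0.172],-0.85],
    [[0,0,0],[0,0,0.184],-0.85],
    [[0,0,0],[0,0,0.196],-0.85],
    [[0,0,0],[0,0,0.205],-0.85],
    [[0,0,0],[0,0,0.205],-0.85],
  ],
)

```text
t: 12.68
tcp_pos: [0.4571, -0.0605, 0.0667]
eef_rot: [1.301, 1.147, -1.301]
wrist_force: [-0.5, 0.5, 0.8]
width: 0.073
```

>>> drive_tool(
  targets=[
    [[0,0,0],[-0.03,0,0],-0.85],
    [[0,0,0],[-0.07,0,0],-0.85],
    [[0,0,0],[-0.11,0,0],-0.85],
    [[0,0,0],[-0.15,0,0],-0.85],
    [[0,0,0],[-0.15,0.03,0.04],-0.85],
    [[0,0,0],[-0.15,0.03,0.09],-0.85],
    [[0,0,0],[-0.15,0.03,0.14],-0.85],
    [[0,0,0],[-0.15,0.03,0.19],-0.85],
    [[0,0,0],[-0.15,0.03,0.24],-0.85],
    [[0,0,0],[-0.15,0.03,0.28],-0.85],
    [[0,0,0],[-0.15,0.03,0.28],-0.85],
  ],
)

```text
t: 14.05
tcp_pos: [0.4514, -0.3436, 0.2161]
eef_rot: [1.303, 1.146, -1.303]
wrist_force: [0.2, 0.5, -0.9]
width: 0.077
```

```bash
python3 - <<'E'
from h import *
where()
c=read_camera('top'); g=cv2.resize(c['image'][120:260,120:520],None,fx=2,fy=2,interpolation=2)
d=read_camera('side')['image'][90:370,230:390]; 
cv2.imwrite('pics/c.png',np.vstack([g,cv2.copyMakeBorder(d,0,0,0,640,0)])[...,::-1])
E
```

```text
t 14.05 board xy [-0.0516 -0.4029] z 0.2161 w 0.07665157179283043 F [ 0.22  0.46 -0.86] q [-0.79  0.43  1.42 -0.    1.29 -0.66]
```

View pics/c.png

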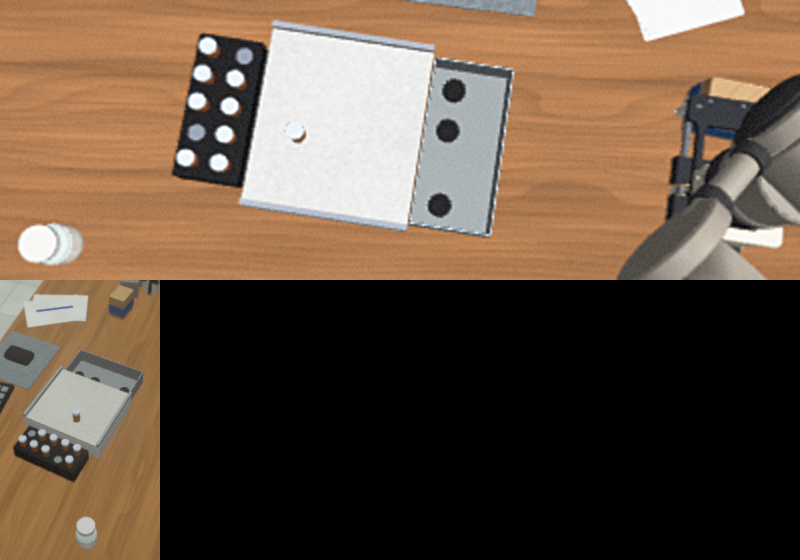

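All three caps lie in the bin, at (453,90), (447,130) and (439,205). The vial, bottle and carton are standing where they were. Handing in.

```bash
python3 -c "
from h import *
print(bot.finish_job())"
```

```text
the job is handed in; nothing more can be done
None
```

All three black caps are in the grey bin. I pushed each one straight along its own lane and over the open edge with the nearly shut fingertips, without gripping or lifting, and handed the job in at about 14 s.

- **Final pictures:** the last top view shows all three caps lying in the bin. The vial stands where it was on the board, and the bottle and carton are still upright. I judged these by eye rather than re-measuring their positions.
- **Forces and contact:** wrist force readings, taken only at the end of each move, stayed below about 2 N. The arm was parked clear of everything at the end.
- **Disagreements:** the top and wrist cameras differed by up to 5 mm on positions, within the clearances I used. Fingertip height varied by 3–4 mm from what I commanded and was lowest behind the second cap, at 1.4 mm above the board, with no sign of contact. I raised it 3 mm before pushing.

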